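Open the touch-latch paint cupboard

ROBOT

A 6-joint arm with a two-finger parallel gripper is mounted at the origin on the work surface. World frame = base frame: x ahead of the robot, y to its left, z up, the work surface at z = 0. Lengths are in m, angles in rad, forces in N, time in s.
With the tool pointing down it reaches from about 0.3 to 0.95 m from the base axis. Payload 3.1 kg.
Tool frame: the origin (TCP) lies midway between the tips of the shut fingers; the grasp point (between the pads) lies ctrl.grip_point_offset behind it (ctrl.grip_point_offset is the distance from the TCP to the grasp point, in m); z points along the fingers, y is the direction in which the jaws open and shut (so a half turn about z gives the same grasp; the last joint's range is limited). The gripper opens to 85 mm and grips with 20 to 120 N. Pads are 22 mm wide; open, the fingers measure 114 mm over their backs; the gripper's body (76 mm by 85 mm) begins 54 mm behind the grasp point. The pads swing forward as they close: fully open they stand 13 mm farther back than shut.
Start: joints at [-1.28, 0.308, 1.634, -0, 1.2, -0.07], TCP at [0.221, -0.585, 0.231] pointing down, gripper open.
Joint ranges: [-3.06, 3.06], [-0.79, 1.96], [0.05, 2.63], [-1.19, 4.34], [0.05, 2.64], [-2.94, 2.94]. Speed limits (rad/s): [2.79, 2.79, 3.14, 3.14, 3.14, 3.14].

INTERFACE

Orientations are given as a 3x3 rotation matrix whose columns are the frame's x, y, z axes.
In Python, from bench import ctrl, eyes gives the robot as it stands. The module is installed in compiled form; this text tells all that it offers.
- The arm moves only by the tool play_rows, never from a script. Its argument "commands" is a list that holds one entry, the list of rows, each a list of 5 numbers: the closure, from 0 (fully open) to 1 (shut), then the shift along the tool's x, y, z in units of 2.5 cm (1.0 is 2.5 cm), then the turn about the tool's z in units of 180 degrees (1.0 is 180 degrees). A call has 1 to 20 rows; each row shifts and turns the pose as measured when the row begins, along the tool's axes as they then stand; what a row does not reach is not made up. A row lasts 1/12 s, in which the tool goes at most 41.7 mm and 7.16 degrees, less where a joint would pass 70% of its speed; a pose out of reach is approached as far as the arm can. A call with a number of a shift or a turn outside -1 to 1 is refused whole. A call with a gripper value outside its range is refused whole. The fingers move at their own pace and stop on an object; the grip force is fixed at half the most. Time passes only in rows, so rows that do not move let the fingers close. It gives the time, the measured TCP pose, the force and the opening at its end, in the units of the state.
- ctrl.get_state(): the state, without advancing time (a new reading comes with each control period).
- eyes.grab_frame(name): name is "side" or "top"; returns a dict with "image" (420x560x3 uint8, red, green, blue), "K" (3x3 intrinsics, pixels), "rvec" (rotation vector, rad) and "tvec" (3), from world to camera coordinates, as OpenCV has them. Camera axes: x right, y down, z forward; pixel columns grow to the right and rows downward; lengths in m; the calibration is good to about 2 mm. A picture is of the moment at which its call begins. There is no depth.
- ctrl.hand_in(): hands the job in, once; it reports no verdict.
The state is a dict: "time": time; "q": joint angles; "joint_vel": joint speeds; "effort": joint torques, N m; "tcp_pos": TCP position; "orientation": TCP orientation; "ft_force": force on the tool from outside, world axes, zero at the start; "ft_torque": the same for the moment, N m; "opening": finger opening in m.
Only numpy, scipy, OpenCV 4.12 (cv2) and the standard library are available. Lean on these libraries where they do the work, as an engineer would, in place of code of your own. Each camera call takes 0.05 s, during which the arm holds its last target. There are 200 camera calls.

TASK

Push the door of the taller cupboard in near its free edge to trip its touch catch, let the spring release it ajar, then put a fingertip behind the door's edge and swing the door wide open, about square to the cupboard, and leave it standing open. Use only the fingers, gripping nothing and never forcing the door; leave the low cupboard shut and the jars and carton where they stand.

Things in the scene. Friction and masses are not known exactly. Their poses are not given: they have to be found in the camera images.
- tall_cupboard: the taller of two grey counter cupboards, fixed: 160 mm deep (x), 170 wide (y), 220 tall. Origin: centre of the underside; front toward its -x. Carcass front 80 mm, door's front face 98 mm ahead of the origin. Door: plain pale wood panel without handle, 168 mm wide, 12 thick, 216 tall, 6 mm clear of the carcass so that it can be pushed in, hinged on the +y side
- tall_door (a joint): tall door, rad: 0 shut, held by its catch; + open, toward the robot; stop 1.75. Some 3 to 5 N near the free edge push it in 5 mm to a stop (-0.036); the catch trips at about -0.025. As the finger leaves, the spring lets it out in about 2 s to about 0.4 (free edge 65 mm out). The catch does not hold again. Then under 2 N moves it; it stays where left (past 1.55 it may creep back to about 1.55)
- tall_press (a point): where to press: on the tall door's front face, 140 mm from the hinge line, 29 mm from the free edge, 35 mm below the cupboard's top; moves with the door; axes of the door: x from its front to its rear face, y toward the hinge, z up
- tall_edge (a point): top corner of the tall door's free upright edge, on its rear face, 168 mm from the hinge line; moves with the door, same axes
- tall_hinge (a point): the tall door's upright hinge line, on the door's rear face at its left end seen from the robot; this point lies 2 mm below the cupboard's top; fixed, cupboard's axes
- low_cupboard: the lower cupboard, fixed: as the tall one in make, width, depth, door and hinge side, but 150 mm tall; the two change places. Origin: centre of the underside, front to its -x. Its door must stay shut
- low_door (a joint): door of the low cupboard, rad: 0 shut, + open. It has the same kind of catch and would spring open if pressed
- front_jar: paint jar standing on the counter in front of the low cupboard, 52 mm across, 80 mm tall; loose. Origin at the centre of its underside, z up
- top_jar: paint jar standing on top of the low cupboard, 48 mm across, 70 mm tall; loose. Origin at the centre of its underside, z up
- carton: small upright carton, 45 x 45 mm, 120 mm tall, standing on the counter to one side; loose. Origin at the centre of its underside, z up
- wide_jar: wide dark paint jar, 68 mm across, 85 mm tall, standing on the counter to the other side; loose. Origin at the centre of its underside, z up
Mind the look-alikes: they are no part of the job. Leave any brown or turquoise look-alike of the top_jar alone. Leave any yellow look-alike of the tall_cupboard alone.

How it is judged:
On the way, in this order (a step that is already met when the one before it is completed fails the run):
1. the shut door of the tall cupboard is pushed in with the fingers (value of joint tall_door below -0.012 rad and contact force between the fingers and tall_cupboard above 0.5 N), for 0.05 s.
2. the catch has tripped and the spring alone has let the door out ajar, no finger touching it (value of joint tall_door between 0.25 and 0.7 rad and contact force between each of the arm, the fingers and tall_cupboard below 0.2 N), for 0.1 s.
At the end, for the whole second after the job is handed in: The tall cupboard's door stands still, open by more than 1.15 rad (66 degrees); the low door is shut (under 0.03 rad); each jar and the carton stands upright (within 0.1 rad) within 20 mm of where it stood (value of joint tall_door above 1.15 rad and velocity of joint tall_door between -0.05 and 0.05 rad/s and value of joint low_door below 0.03 rad and distance of each of front_jar, top_jar, carton, wide_jar from where it was at the start of the episode below 0.02 m and angle between each of front_jar, top_jar, carton, wide_jar's own z axis and vertical below 0.1 rad); the robot touches nothing.
It fails at once if the low cupboard's catch is tripped (value of joint low_door above 0.1 rad).
It fails at once if the door is forced or gripped (over 35 N between the fingers and the tall cupboard) (contact force between the fingers and tall_cupboard above 35 N).
It fails at once if a jar or the carton is lifted, shoved 30 mm or knocked over (distance of any of front_jar, top_jar, carton, wide_jar from where it was at the start of the episode above 0.03 m or angle between any of front_jar, top_jar, carton, wide_jar's own z axis and vertical above 0.4 rad).
It also fails if it takes over 51 s, if anything falls off the work surface, if the arm or the gripper's body presses on something with over 40 N, if the wrist force passes 120 N, or if a joint passes its speed limit or range.

## Working session

There is one attempt and no reset: what is moved stays moved. The work goes in short steps, Python scripts to look and compute and a tool call to move; the robot and the scene stay as the last step left them, time stands still between calls to the robot, and variables do not carry over. Pictures are saved under pics/ and viewed, about 8 in all and at most 12, crops included, and the job is handed in when it is done.

Besides the shell and the picture viewer there is one more tool, called after "Request:" as name(argument=value, ...) on one line, values as JSON. play_rows: Moves the arm, as the interface text tells. Shifts and turns lie within -1 to 1; 1 stands for 2.5 cm of shift or 180 degrees of turn. Its arguments: {"type":"object","properties":{"commands":{"type":"array"}},"required":["commands"]}

```bash
mkdir -p pics
python3 - <<'E'
from bench import ctrl, eyes
import cv2,pickle
s=ctrl.get_state();print(s, ctrl.grip_point_offset)
for n in("side","top"):
    f=eyes.grab_frame(n);cv2.imwrite(f"pics/{n}0.png",f["image"][:,:,::-1]);pickle.dump(f,open(f"{n}.pkl","wb"));print(n,f["K"],f["rvec"],f["tvec"])
E
```

```text
{'time': 0.0, 'q': array([-1.27968194e+00,  3.09016637e-01,  1.63520193e+00,  2.16641915e-05,
        1.19969191e+00, -6.96966772e-02]), 'joint_vel': array([ 0.00105765,  0.00118466, -0.00061566,  0.00117637, -0.00102933,
       -0.00106639]), 'effort': array([-5.35275431e-04, -4.15254843e+01, -2.76666409e+01, -2.71772651e-04,
        1.01763508e-02, -4.54325729e-06]), 'tcp_pos': array([ 0.22039013, -0.58396899,  0.23003251]), 'orientation': array([[ 9.35613638e-01,  3.53025074e-01, -6.45918848e-04],
       [ 3.53025618e-01, -9.35611008e-01,  2.22608610e-03],
       [ 1.81535425e-04, -2.31078241e-03, -9.99997314e-01]]), 'ft_force': array([-0.75573497, -0.0362885 , -0.01919796]), 'ft_torque': array([-0.00173021, -0.00957257, -0.02245755]), 'opening': 0.08553658461250077} 0.0187
side [[394.15242821   0.         276.91572431]
 [  0.         394.15242821 212.64565498]
 [  0.           0.           1.        ]] [ 2.29104386  1.73410833 -0.27656636] [-0.17184664 -0.51362432  1.37782124]
top [[540.30895558   0.         281.03392141]
 [  0.         540.30895558 208.26969629]
 [  0.           0.           1.        ]] [ 2.16455462 -2.05240863  0.20393501] [-0.01046064  0.61959625  1.42933227]
```

View pics/side0.png

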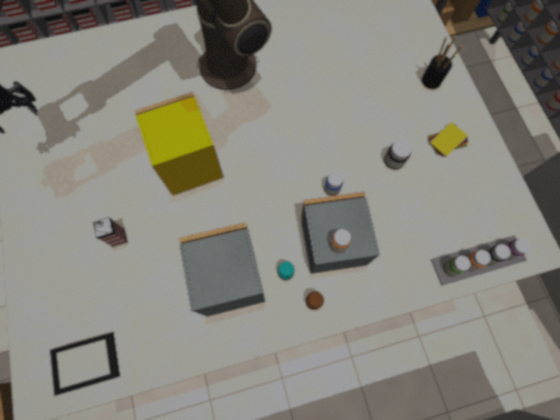

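View pics/top0.png

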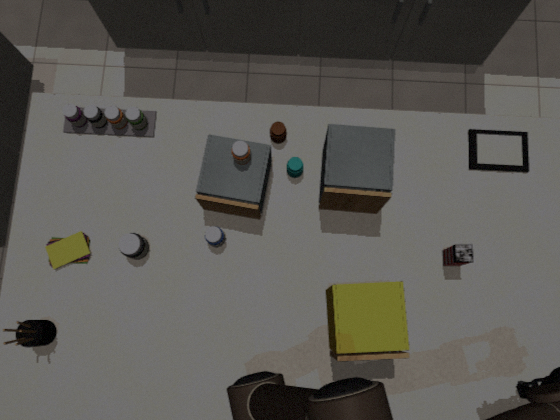

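The side view shows the tall cupboard's top at about (222,270), the low one at (340,233) and the yellow look-alike at (180,145). In the top view the tall top is at (360,160), the low one at (235,170) and the yellow one at (370,318). I'll enlarge the tall one to get its corners.

```bash
cat > h.py <<'E'
import numpy as np,cv2,pickle
F={n:pickle.load(open(f"{n}.pkl","rb")) for n in("side","top")}
def ray(n,u,v):
    f=F[n];R=cv2.Rodrigues(f["rvec"])[0];d=R.T@np.linalg.inv(f["K"])@[u,v,1];return -R.T@np.ravel(f["tvec"]),d
def atz(n,u,v,z):
    c,d=ray(n,u,v);return c+d*(z-c[2])/d[2]
def proj(n,P):
    f=F[n];return cv2.projectPoints(np.array(P,float).reshape(-1,3),f["rvec"],f["tvec"],f["K"],None)[0].reshape(-1,2)
E
python3 - <<'E'
from h import *
a=F["top"]["image"][110:225,180:410,::-1]; b=F["side"]["image"][80:325,130:330,::-1]
a=cv2.resize(np.clip(a.astype(float)*1.6,0,255).astype('uint8'),None,fx=3.4,fy=3.4,interpolation=cv2.INTER_CUBIC)
b=cv2.resize(np.clip(b.astype(float)*1.3,0,255).astype('uint8'),None,fx=2.4,fy=2.4,interpolation=cv2.INTER_CUBIC)
cv2.imwrite("pics/a.png",a);cv2.imwrite("pics/b.png",b);print(a.shape,b.shape)
for p in[(328,127),(394,130),(391,190),(323,183)]:print(atz("top",*p,.22))
E
```

```text
(391, 782, 3) (588, 480, 3)
[ 0.80412582 -0.08812545  0.22      ]
[ 0.8047567  -0.25573227  0.22      ]
[ 0.6475411  -0.25010694  0.22      ]
[ 0.65661928 -0.08101128  0.22      ]
```

View pics/a.png

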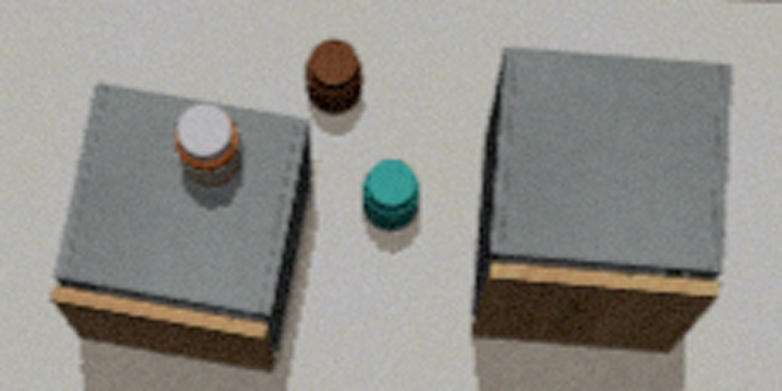

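View pics/b.png

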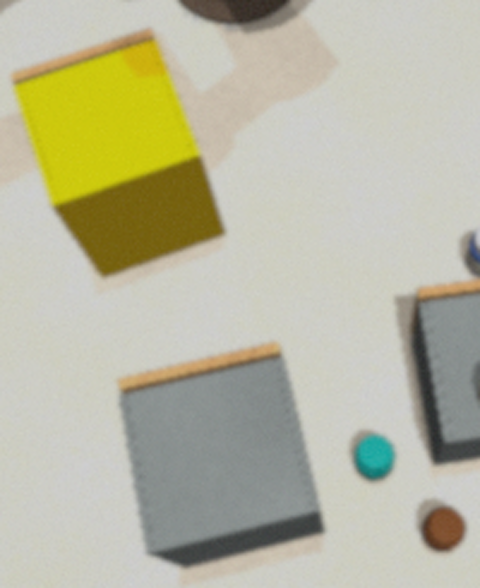

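```bash
cat > fit.py <<'E'
from h import *
from scipy.optimize import least_squares
hw=.085
M=[(.08,hw,.22),(.08,-hw,.22),(-.08,-hw,.22),(-.08,hw,.22),(-.098,.084,.218),(-.098,-.084,.218),(-.098,.084,.002),(-.098,-.084,.002)]
px=np.array([(507,48),(731,66),(718,270),(492,257),(490,277),(717,295),(474,337),(672,351)],float)
px=(px+.5)/3.4-.5+[180,110]
Ms=[(.08,-hw,.22),(-.098,.084,.218),(-.098,-.084,.218),(.08,hw,.22)]
ps=(np.array([(148,552),(277,344),(119,380),(318,513)],float)+.5)/2.4-.5+[130,80]
def W(p,M):
    c,s=np.cos(p[2]),np.sin(p[2]);M=np.array(M);return np.c_[p[0]+c*M[:,0]-s*M[:,1],p[1]+s*M[:,0]+c*M[:,1],M[:,2]]
def r(p,w):
    o=[]
    if w&1:o.append((proj("top",W(p,M))-px).ravel())
    if w&2:o.append((proj("side",W(p,Ms))-ps).ravel())
    return np.concatenate(o)
for w in(1,2,3):
    s=least_squares(lambda p:r(p,w),[.73,-.17,0]);print(w,s.x,np.abs(s.fun).max(),np.sqrt(np.mean(s.fun**2)))
p=s.x
print("hinge,edge,press",W(p,[(-.086,.084,.218),(-.086,-.084,.218),(-.098,-.056,.185)]).round(4))
E
python3 - <<'E'
from fit import *
for z in(.12,.17,.2,.22):
  print(z,[atz("top",*q,z)[:2].round(3) for q in((332,284),(405,281),(408,352),(334,357))],[atz("side",*(np.array(q)/2.4+[130,80]),z)[:2].round(3) for q in((55,205),(200,157))])
c=lambda u,v:(u/3.4+180,v/3.4+110)
print("frontjar",atz("top",214,233,.08),"topjar",atz("top",*c(205,130),.22),"carton",atz("top",463,247,.12),"wide",atz("top",132,242,.085),"teal",atz("top",*c(391,183),.05))
E
```

```text
1 [ 0.73126539 -0.17042949 -0.02763794] 1.4268058111937876 0.6533201200407233
2 [ 0.7343669  -0.16879097 -0.03768231] 1.1809946358181946 0.7982845441376933
3 [ 0.73241338 -0.16992024 -0.03044631] 1.6120920500680995 0.8685674489519795
hinge,edge,press [[ 0.649  -0.0833  0.218 ]
 [ 0.6439 -0.2513  0.218 ]
 [ 0.6328 -0.2229  0.185 ]]
0.12 [array([ 0.415, -0.12 ]), array([ 0.433, -0.308]), array([ 0.256, -0.317]), array([ 0.234, -0.132])] [array([ 0.372, -0.295]), array([ 0.357, -0.115])]
0.17 [array([ 0.412, -0.116]), array([ 0.429, -0.297]), array([ 0.258, -0.306]), array([ 0.237, -0.127])] [array([ 0.4  , -0.285]), array([ 0.385, -0.113])]
0.2 [array([ 0.41 , -0.114]), array([ 0.426, -0.291]), array([ 0.259, -0.299]), array([ 0.239, -0.124])] [array([ 0.416, -0.279]), array([ 0.402, -0.112])]
0.22 [array([ 0.408, -0.112]), array([ 0.425, -0.286]), array([ 0.26 , -0.295]), array([ 0.24 , -0.123])] [array([ 0.427, -0.275]), array([ 0.413, -0.112])]
frontjar [0.53802932 0.19978482 0.08      ] topjar [0.73618566 0.13095315 0.22      ] carton [ 0.52943118 -0.45864242  0.12      ] wide [0.50116544 0.41768999 0.085     ] teal [ 0.75263822 -0.0099279   0.05      ]
```

Request:
play_rows(commands=[[[1,0,0,-0.3,0.031],[1,0,0,-0.3,0.031],[1,0,0,-0.3,0.031],[1,0,0,-0.3,0.031],[1,0.6,-0.6,0,0],[1,0.9,-0.9,0,0],[1,0.9,-0.9,0,0],[1,0.9,-0.9,0,0],[1,0.9,-0.9,0,0],[1,0.9,-0.9,0,0],[1,0.9,-0.9,0,0],[1,0.9,-0.9,0,0],[1,0.9,-0.9,0,0],[1,0.9,-0.9,0,0],[1,0.6,-0.9,0,0],[1,0.3,-0.9,0,0],[1,0,-0.5,0,0],[1,0,0,0,0]]])

```text
time: 1.6
tcp_pos: [0.48, -0.3054, 0.2507]
orientation: [[0.998, -0.055, -0.011], [-0.055, -0.998, 0.018], [-0.012, -0.018, -1.0]]
ft_force: [-0.0, -0.1, 0.8]
opening: -0.0
```

Request:
play_rows(commands=[[[1,0.5,-0.6,0.3,0],[1,0.6,-0.7,0.5,0],[1,0.7,-0.7,0.5,0],[1,0.7,-0.7,0.5,0],[1,0.7,-0.7,0.5,0],[1,0.5,-0.3,0.3,0],[1,0,0,0,0],[1,0,0,0,0]]])

```text
time: 2.27
tcp_pos: [0.5747, -0.2238, 0.1826]
orientation: [[0.998, -0.061, -0.015], [-0.061, -0.998, 0.01], [-0.015, -0.009, -1.0]]
ft_force: [-0.5, -0.5, 0.5]
opening: 0.0001
```

Run:
```python
from bench import ctrl, eyes
import cv2,numpy as np
print(ctrl.get_state()["tcp_pos"])
f=eyes.grab_frame("top")["image"][90:240,290:490,::-1]; g=eyes.grab_frame("side")["image"][190:340,150:350,::-1]
o=np.hstack([f,g]);cv2.imwrite("pics/c.png",cv2.resize(np.clip(o*1.5,0,255).astype('uint8'),None,fx=2,fy=2,interpolation=cv2.INTER_CUBIC))
```

```text
[ 0.57473496 -0.22379424  0.1825889 ]
```

View pics/c.png

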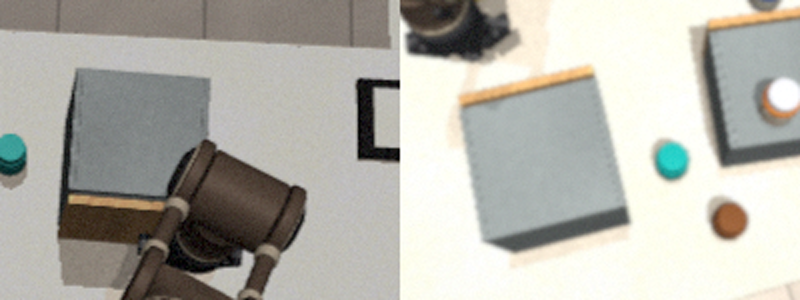

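The top view shows the gripper in front of the door near its right, free end. In the side view it stands clear of the door's face. I'll press slowly.

Request:
play_rows(commands=[[[1,0.4,0,0,0],[1,0.4,0,0,0],[1,0.4,0,0,0],[1,0.25,0,0,0],[1,0.15,0,0,0],[1,0,0,0,0]]])

```text
time: 2.87
tcp_pos: [0.6175, -0.2333, 0.187]
orientation: [[0.998, -0.069, -0.008], [-0.069, -0.998, 0.005], [-0.008, -0.005, -1.0]]
ft_force: [0.5, -0.3, 0.4]
opening: -0.0001
```

Request:
play_rows(commands=[[[1,0,-0.35,0,-0.01],[1,0.1,-0.1,0,-0.01],[1,0.12,0,0,0],[1,0,0,0,0]]])

```text
time: 3.2
tcp_pos: [0.6227, -0.2214, 0.1871]
orientation: [[1.0, -0.001, -0.011], [-0.001, -1.0, 0.005], [-0.011, -0.005, -1.0]]
ft_force: [-0.6, 0.0, -0.2]
opening: -0.0001
```

Request:
play_rows(commands=[[[1,0.12,0,0,0],[1,0.12,0,0,0],[1,0,0,0,0]]])

```text
time: 3.45
tcp_pos: [0.6263, -0.2216, 0.1871]
orientation: [[1.0, -0.001, -0.017], [-0.0, -1.0, 0.004], [-0.017, -0.004, -1.0]]
ft_force: [-1.0, -0.3, 0.1]
opening: -0.0
```

Request:
play_rows(commands=[[[1,0.12,0,0,0],[1,0.08,0,0,0],[1,0,0,0,0]]])

```text
time: 3.7
tcp_pos: [0.6268, -0.2216, 0.1873]
orientation: [[1.0, -0.001, -0.029], [-0.001, -1.0, 0.006], [-0.029, -0.006, -1.0]]
ft_force: [-0.9, 0.2, -0.5]
opening: -0.0005
```

Request:
play_rows(commands=[[[1,0.2,0,0,0],[1,0.2,0,0,0]]])

```text
time: 3.87
tcp_pos: [0.6266, -0.2216, 0.1873]
orientation: [[0.998, -0.0, -0.055], [0.0, -1.0, 0.008], [-0.055, -0.008, -0.998]]
ft_force: [-17.5, -0.8, 11.7]
opening: -0.0001
```

Run:
```python
from bench import ctrl
s=ctrl.get_state()
for k in("tcp_pos","q","effort","ft_force","ft_torque"):print(k,s[k].round(4))
```

```text
tcp_pos [ 0.6266 -0.2216  0.1873]
q [-0.399   0.4558  1.524  -0.0145  1.2159  1.1774]
effort [ 3.94540e+00 -4.13559e+01 -3.01460e+01  1.83860e+00 -4.69250e+00
 -1.56000e-02]
ft_force [-17.5143  -0.7553  11.7038]
ft_torque [-0.0185  2.5226 -0.0247]
```

Contact began where predicted (TCP x about 0.622) and the door went in to its stop at 0.6266. I'll back off, then move sideways past the free edge.

Request:
play_rows(commands=[[[1,-0.6,0,0,0],[1,-0.9,0,0,0],[1,-0.9,0.3,0,0],[1,-0.3,0.9,0,0],[1,0,0.9,0,0],[1,0,0.9,0,0],[1,0,0.9,0,0],[1,0,0.6,0,0],[1,0,0,0,0],[1,0,0,0,0],[1,0,0,0,0],[1,0,0,0,0],[1,0,0,0,0],[1,0,0,0,0],[1,0,0,0,0],[1,0,0,0,0],[1,0,0,0,0],[1,0,0,0,0]]])

```text
time: 5.37
tcp_pos: [0.5676, -0.3285, 0.1892]
orientation: [[0.999, 0.005, -0.034], [0.005, -1.0, 0.015], [-0.034, -0.016, -0.999]]
ft_force: [-0.2, -0.1, -0.0]
opening: 0.0001
```

Request:
play_rows(commands=[[[1,0,0,0,0],[1,0,0,0,0],[1,0,0,0,0],[1,0,0,0,0],[1,0,0,0,0],[1,0,0,0,0],[1,0,0,0,0],[1,0,0,0,0],[1,0,0,0,0],[1,0,0,0,0],[1,0,0,0,0],[1,0,0,0,0]]])

```text
time: 6.37
tcp_pos: [0.5675, -0.3288, 0.1893]
orientation: [[0.999, 0.004, -0.034], [0.005, -1.0, 0.015], [-0.034, -0.015, -0.999]]
ft_force: [-0.5, -0.9, 0.3]
opening: -0.0001
```

```bash
cat > look.py <<'E'
import sys
from bench import ctrl, eyes
import cv2,numpy as np
f=eyes.grab_frame("top")["image"][90:290,290:490,::-1]; g=eyes.grab_frame("side")["image"][170:370,130:330,::-1]
o=np.hstack([f,g]);cv2.imwrite(f"pics/{sys.argv[1]}.png",cv2.resize(np.clip(o*1.5,0,255).astype('uint8'),None,fx=2,fy=2,interpolation=cv2.INTER_CUBIC))
E
python3 look.py d
```

```text
(no output)
```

View pics/d.png

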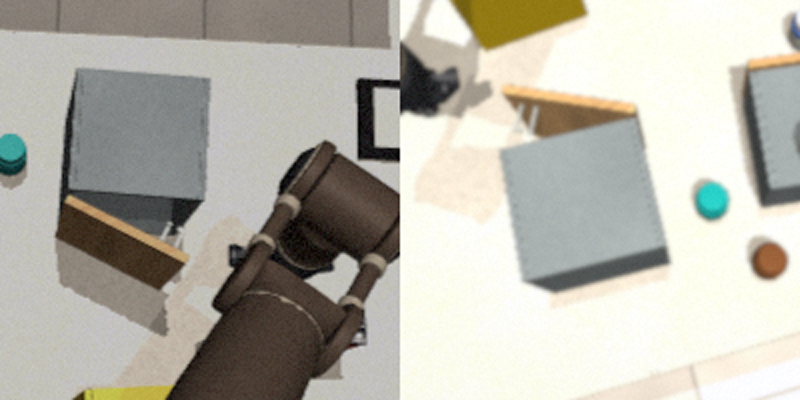

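The door is ajar: its free edge is at about (187,260) in the left half. Two pale rods show in the gap near the free edge. I'll enlarge them and work out the angle.

Run:
```python
from bench import eyes
from h import *
A=eyes.grab_frame("top")["image"][170:240,320:400,::-1];B=eyes.grab_frame("side")["image"][205:275,170:250,::-1]
cv2.imwrite("pics/e.png",cv2.resize(np.clip(np.hstack([A,B])*1.4,0,255).astype('uint8'),None,fx=5,fy=5,interpolation=cv2.INTER_CUBIC))
h=np.array([.649,-.0833])
for n,u,v in(("top",383.5,219.5),("side",181,213.5)):
    p=atz(n,u,v,.218);d=p[:2]-h;print(p,np.linalg.norm(d),np.arctan2(-d[0],-d[1])-.03)
```

```text
[ 0.57248533 -0.23304384  0.218     ] 0.16815978301185308 0.44238533841722116
[ 0.57386641 -0.23122902  0.218     ] 0.1659157965782382 0.4399499539210169
```

View pics/e.png

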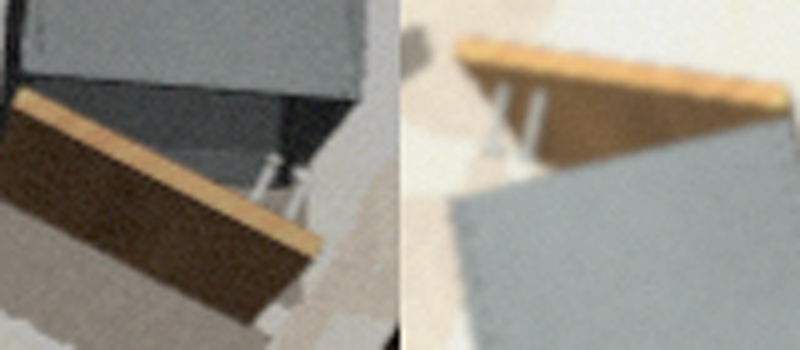

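Run:
```python
from h import *
def tri(a,b):
    c1,d1=ray("top",*a);c2,d2=ray("side",*b)
    d1/=np.linalg.norm(d1);d2/=np.linalg.norm(d2)
    t=np.linalg.lstsq(np.c_[d1,-d2],c2-c1,rcond=None)[0];p,q=c1+t[0]*d1,c2+t[1]*d2
    return ((p+q)/2).round(3),np.linalg.norm(p-q).round(4)
t1,t2,b1,b2=(375,201.6),(380.6,204.4),(371,210),(378,213)
s1,s2,r1,r2=(189.4,235),(194.4,238),(190.6,222.6),(198,223.4)
# image left in top = +y; in side right=+y
for n,a,b in(("tip+y",t1,s2),("tip-y",t2,s1),("base+y",b1,r2),("base-y",b2,r1),("x",t1,s1),("x",t2,s2)):print(n,tri(a,b))
```

```text
tip+y (array([ 0.628, -0.22 ,  0.166]), np.float64(0.0003))
tip-y (array([ 0.62 , -0.231,  0.175]), np.float64(0.0039))
base+y (array([ 0.601, -0.203,  0.191]), np.float64(0.0068))
base-y (array([ 0.594, -0.22 ,  0.191]), np.float64(0.0069))
x (array([ 0.624, -0.222,  0.186]), np.float64(0.0105))
x (array([ 0.624, -0.228,  0.156]), np.float64(0.0151))
```

The rods are fixed to the door's rear face, 130–150 mm from the hinge and about 35 mm long. I'll come down from above between door and carcass, inboard of them, at about (0.632, -0.172).

Request:
play_rows(commands=[[[1,0,0,-0.6,0],[1,0,0,-0.8,0],[1,0,0,-0.8,0],[1,0,0,-0.6,0],[1,0.3,-0.7,0,0],[1,0.5,-0.9,0,0],[1,0.5,-0.9,0,0],[1,0.5,-0.9,0,0],[1,0.5,-0.9,0,0],[1,0.3,-0.9,0,0],[1,0,-0.8,0,0],[1,0,0,0,0],[1,0,0,0,0]]])

```text
time: 7.65
tcp_pos: [0.6371, -0.1748, 0.2627]
orientation: [[0.999, 0.001, -0.033], [0.001, -1.0, 0.015], [-0.033, -0.015, -0.999]]
ft_force: [-0.3, -0.0, 0.4]
opening: 0.0002
```

Request:
play_rows(commands=[[[1,-0.1,0,0.3,0],[1,0,0,0.4,0],[1,0,0,0.4,0],[1,0,0,0.2,0],[1,0,0,0,0]]])

```text
time: 8.07
tcp_pos: [0.6319, -0.1777, 0.2265]
orientation: [[0.999, -0.002, -0.034], [-0.002, -1.0, 0.014], [-0.034, -0.014, -0.999]]
ft_force: [-0.4, -0.9, -1.0]
opening: 0.0002
```

Request:
play_rows(commands=[[[1,0,-0.1,0.3,0],[1,0,-0.1,0.3,0],[1,0,0,0.3,0],[1,0,0,0.3,0],[1,0,0,0.2,0],[1,0,0,0,0]]])

```text
time: 8.57
tcp_pos: [0.6292, -0.1732, 0.1859]
orientation: [[0.999, -0.005, -0.037], [-0.005, -1.0, 0.015], [-0.037, -0.015, -0.999]]
ft_force: [0.4, -0.1, -0.8]
opening: -0.0001
```

Request:
play_rows(commands=[[[1,-0.2,0,0,0],[1,-0.25,-0.03,0,0],[1,-0.25,-0.04,0,0],[1,-0.3,-0.05,0,0],[1,-0.3,-0.08,0,0],[1,-0.3,-0.1,0,0],[1,-0.25,-0.2,0,0],[1,0,0,0,0]]])

```text
time: 9.23
tcp_pos: [0.5805, -0.1598, 0.1901]
orientation: [[1.0, -0.005, -0.03], [-0.005, -1.0, 0.013], [-0.03, -0.013, -0.999]]
ft_force: [-0.3, -0.3, -0.1]
opening: -0.0001
```

Request:
play_rows(commands=[[[1,-0.2,-0.25,0,0],[1,-0.2,-0.25,0,0],[1,-0.15,-0.25,0.02,0],[1,-0.15,-0.28,0.02,0],[1,-0.1,-0.28,0.02,0],[1,-0.08,-0.28,0,0],[1,-0.04,-0.25,0,0],[1,0,0,0,0]]])

```text
time: 9.9
tcp_pos: [0.5566, -0.1103, 0.1913]
orientation: [[1.0, -0.004, -0.025], [-0.004, -1.0, 0.008], [-0.025, -0.008, -1.0]]
ft_force: [0.8, -0.9, 0.3]
opening: 0.0002
```

```bash
python3 look.py f
```

```text
(no output)
```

View pics/f.png

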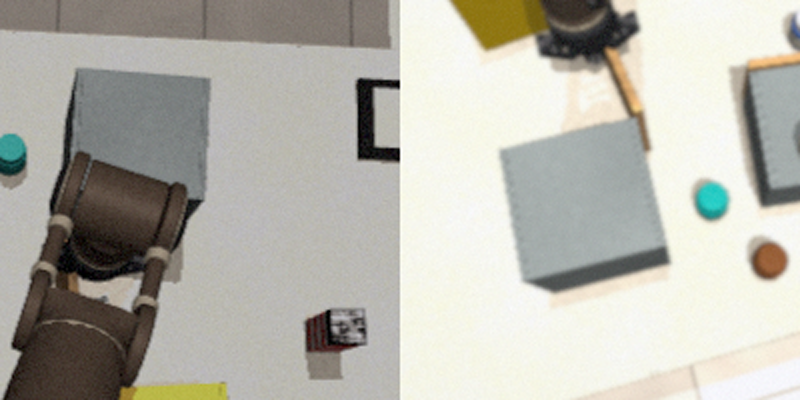

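The side view shows the door about 15° short of square, the finger still behind it. I'll push a little farther.

Request:
play_rows(commands=[[[1,-0.05,-0.25,0,0],[1,0,-0.25,0,0],[1,0,-0.2,0,0],[1,0,0,0,0],[1,0,0,0,0]]])

```text
time: 10.42
tcp_pos: [0.555, -0.0934, 0.1912]
orientation: [[1.0, -0.005, -0.027], [-0.004, -1.0, 0.006], [-0.027, -0.006, -1.0]]
ft_force: [0.4, -2.8, -0.1]
opening: 0.0001
```

Request:
play_rows(commands=[[[1,0,0.3,0,0],[1,0,0.5,0,0],[1,0,0.4,0,0],[1,0,0,-0.5,0],[1,0,0,-0.8,0],[1,0,0,-0.8,0],[1,0,0,-0.8,0],[1,0,0,-0.5,0],[1,0,0.7,0,0],[1,0,0.9,0,0],[1,0,0.9,0,0],[1,0,0.9,0,0],[1,0,0.9,0,0],[1,0,0.9,0,0],[1,0,0.9,0,0],[1,0,0.9,0,0],[1,0,0.9,0,0],[1,0,0.5,0,0],[1,0,0,0,0],[1,0,0,0,0]]])

```text
time: 12.08
tcp_pos: [0.5524, -0.3518, 0.2912]
orientation: [[1.0, -0.018, -0.022], [-0.017, -1.0, 0.015], [-0.022, -0.015, -1.0]]
ft_force: [-0.2, 0.8, -0.6]
opening: -0.0001
```

Run:
```python
from bench import eyes
import cv2,numpy as np
f=eyes.grab_frame("top")["image"][90:290,100:490,::-1]; g=eyes.grab_frame("side")["image"][130:330,80:470,::-1]
cv2.imwrite("pics/g.png",cv2.resize(np.clip(np.vstack([f,g])*1.5,0,255).astype('uint8'),None,fx=1.5,fy=1.5))
```

```text
(no output)
```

View pics/g.png

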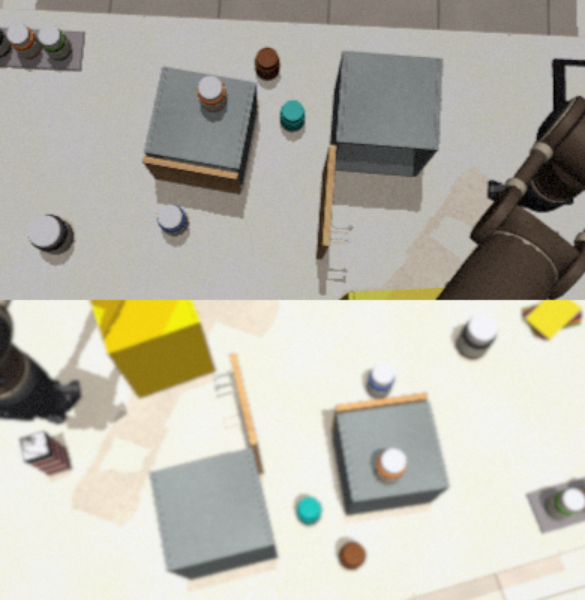

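The door stands about square to the cupboard: top edge from (332,150) to (323,255) in the upper half. The low door is shut, the jars and carton are upright where they were, and the arm is clear.

Run:
```python
from h import *
from bench import ctrl
p=atz("top",323/1.5+100,248/1.5+90,.218);d=p[:2]-[.649,-.0833]
print(p,np.linalg.norm(d),np.arctan2(-d[0],-d[1])-.03); print(ctrl.hand_in())
```

```text
[ 0.47534387 -0.06944609  0.218     ] 0.1742078680023038 1.6204055856623123
the job is handed in; nothing more can be done
None
```

I pressed the tall cupboard's door in near its free edge, and the catch tripped. The spring let the door out to about 0.44 rad with no finger on it. I then swung it open from behind with the shut fingertips, and it stands about square to the cupboard. I handed the job in at about 12 s.

- **Fingertip position:** the rods on the door's rear face were in the way near the free edge. I put the fingertip behind the door about 100 mm from the hinge, not right at the edge.
- **Final door angle:** my last picture gives roughly 1.6 rad from the door's front corner, or a little less at the rear face. The requirement is above 1.15 rad. It may creep back to about 1.55.
- **Other objects:** in that picture the low door is shut, and the jars and carton are upright where they stood. I judged this by eye and did not re-measure their positions.
- **Forces:** the highest wrist force I read was about 21 N, while the door was pressed against its stop. The arm stood clear of everything when I handed in.
- **Disagreements:** the two cameras' fits of the cupboard differed by about 3 mm and 0.01 rad. The corner I used for the final angle measured 174 mm from the hinge instead of the expected 168 mm.

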